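# Put the centre punch away in its case

## Robot

A 6-joint arm with a two-finger parallel gripper is mounted at the origin on a cart in front of the work surface, level with it; the furniture and walls round the work are solid. World frame = base frame: x ahead of the robot, y to its left, z up, the work surface at z = 0. Lengths are in m, angles in degrees, forces in N, time in s.
With the tool pointing down it reaches from about 0.35 to 0.875 m from the base axis. Payload 4.2 kg.
Tool frame: the origin (TCP) lies midway between the tips of the shut fingers; the grasp point (between the pads) lies 19 mm behind it; z points along the fingers, y is the direction in which the jaws open and shut (so a half turn about z gives the same grasp; the last joint's range is limited). The gripper opens to 87 mm and grips with 3 to 60 N. Pads are 19 mm wide; open, the fingers measure 117 mm over their backs; the gripper's body (75 mm by 190 mm) begins 51 mm behind the grasp point.
Start: joints at [-62.246, 22.042, 0.453, 0, -68.411, -14.817], TCP at [0.14, -0.609, 0.223] pointing down, gripper open.
Joint ranges: [-179.83, 179.83], [-69.29, 118.12], [-61.27, 80.66], [-181.25, 117.63], [-171.15, -9.14], [-177.46, 177.46]. Speed limits (degrees/s): [159.86, 159.86, 180, 180, 180, 180].

## Interface

Orientations are given as a 3x3 rotation matrix whose columns are the frame's x, y, z axes.
In Python, from station import sense, capture, get_calibration, finish_job, spot_in, spot_point gives the robot as it stands.
- The arm moves only by the shell command python3 -m inch 'ROWS'. ROWS is JSON, a list of rows, each an object with "fingers": the finger opening in cm, from 0 to 8.7; "delta_pos": the shift along the tool's x, y, z in cm, a list of three; "spin": the turn about the tool's z in degrees. In form: [{"fingers": fingers, "delta_pos": [dx, dy, dz], "spin": spin}, ...]. A call has 1 to 20 rows; each row is the pose to reach, as a shift and turn from the pose commanded when the call began, along the tool's axes at that moment; what a row does not reach only later rows make up. A row lasts 1/10 s, in which the tool goes at most 50 mm and 8.59 degrees, less where a joint would pass 70% of its speed; a pose out of reach is approached as far as the arm can. A call with a gripper value outside its range is refused whole. The fingers move at their own pace and stop on an object; the grip force is fixed at half the most. Time passes only in rows, so rows that repeat a pose let the fingers close. It gives the time, the measured TCP pose, the force and the opening at its end, in the units of the state.
- sense(): the state, without advancing time (a new reading comes with each control period).
- capture(name): name is "scene" or "side" or "wrist"; returns the picture (400x640x3 uint8, red, green, blue); there is no depth.
- get_calibration(name): a dict with "K" (3x3 intrinsics, pixels), "dist" ([k1, k2, p1, p2, k3] as OpenCV has them; the pictures are not rectified), "T" (4x4, takes a point from camera to world coordinates). Camera axes: x right, y up, looking along -z (the intrinsics and any distortion apply to the point x, -y, -z); pixel columns grow to the right and rows downward; lengths in m; the calibration is good to about 2 mm. A picture is of the moment at which its call begins: read the wrist's pose just before it. get_calibration takes no time and is no camera call; for the wrist camera it gives the pose at the moment of the call.
- finish_job(): hands the job in, once; it reports no verdict.
Trained networks look in the newest picture that a camera, given by its name, has taken for a name from the list of things; names that differ only in an ending like _2 or _b are one class to them, and where a whole thing is asked for, a point or a joint stands for the part that bears it (a point fixed in the world has none). Each returns a list of dicts, best first, with "conf" (0 to 1); they miss things now and then, are a little off and sometimes report something else, mostly with a low value. They report only what shows in the picture. A call takes as long as a camera call.
- spot_in(camera, target): "extent" ([left, top, right, bottom] as shares, 0 to 1, of the picture: columns of its width, rows of its height, round what is visible of it).
- spot_point(camera, target): "location" ([column, row] as shares, 0 to 1, of the picture: columns of its width, rows of its height: a listed point, or the origin of a listed thing).
The state is a dict: "time_s": time; "joints": joint angles; "joint_velocities": joint speeds; "effort": joint torques, N m; "tcp_pos": TCP position; "ee_rot": TCP orientation; "wrist_force": force on the tool from outside, world axes, zero at the start; "moment": the same for the moment, N m; "gripper_width": opening from 0.0 (shut) to 1.0 (fully open).
Only numpy, scipy, OpenCV 4.12 (cv2) and the standard library are available. Lean on these libraries where they do the work, as an engineer would, in place of code of your own. Each camera call takes 0.05 s, during which the arm holds its last target.

## Task

Put the steel centre punch into the open tool case so that it lies flat on the bottom with nothing standing above the rim, let go of it, and only then shut the lid fully. Leave the soapstone holder, the similar pale marking stick, where it lies.

Things in the scene. Friction and masses are not known exactly. Their poses are not given: they have to be found in the camera images.
- punch_mid (a point): Centre of the centre punch, half-way up and along: bare steel round bar tapering to a point at one end, 100 mm long, 11 mm thick, 60 g, lying on the table left of the case. Its y axis runs along the bar, z up. The soapstone holder lies near; which of the two is nearer the robot changes.
- soapstone_mid (a point): Centre of the soapstone holder, half-way up: a thin pale marking stick in a clip holder, 122 mm long, 10 mm thick, lying on the table, no sharp taper. Its y axis runs along the stick. Not to be moved.
- case: Grey sheet-steel tool case fixed on the table: open box, outside 100 (x) by 150 (y) by 36 mm high (rim), walls and floor 5 mm, inside 90 by 140 mm and 31 deep, no dividers; the punch fits only lengthways, along y. Origin at the centre of its underside, z up, x towards the hinge side (away from the robot, turned up to 0.3 rad).
- lid (a joint): Lid angle, rad: 0 shut, 1.57 upright, 1.8 to 2.05 at the start. Hinge line along the case's y at its x = +50, z = 36.5 mm. Flat grey panel 100 mm from hinge to edge, 150 wide, 6 thick, shut underside at hinge height; mid-edge lip 60 wide reaches 112 mm. Stiff hinge, stays where left (0.5 to 2 N at the edge moves it): push it over from behind with closed fingertips, then press down. No latch.

How it is judged (in metres and radians):
On the way, in this order (a step that is already met when the one before it is completed fails the run):
1. with the lid still open, the punch lies flat on the bottom of the case, below the rim, and has been let go (x of punch_mid in the frame of case between -0.042 and 0.042 m and y of punch_mid in the frame of case between -0.035 and 0.035 m and z of punch_mid in the frame of case between 0.004 and 0.018 m and angle between punch_mid's own y axis and vertical between 1.42 and 1.72 rad and contact force between the fingers and punch below 0.2 N and value of joint lid above 1.2 rad), for 0.2 s.
2. the lid is shut (value of joint lid below 0.05 rad), for 0.2 s.
At the end, for the whole second after the job is handed in: The centre punch lies flat (within about 8 degrees) on the floor of the case, wholly below the rim, the lid is shut to within 0.05 rad, and the soapstone holder is within 30 mm of where it started (x of punch_mid in the frame of case between -0.042 and 0.042 m and y of punch_mid in the frame of case between -0.035 and 0.035 m and z of punch_mid in the frame of case between 0.004 and 0.018 m and angle between punch_mid's own y axis and vertical between 1.42 and 1.72 rad and value of joint lid below 0.05 rad and distance of soapstone_mid from where it was at the start of the episode below 0.03 m); the robot touches nothing.
It fails at once if the soapstone holder is moved by more than 30 mm (distance of soapstone_mid from where it was at the start of the episode above 0.03 m).
It also fails if it takes over 48 s, if anything falls off the work surface, if the arm or the gripper's body presses on something with over 40 N, if the wrist force passes 120 N, or if a joint passes its speed limit or range.

## Working session

There is one attempt and no reset: what is moved stays moved. The work goes in short steps, Python scripts to look and compute and a shell command to move; the robot and the scene stay as the last step left them, time stands still between calls to the robot, and variables do not carry over. Pictures are saved under pics/ and viewed, and the job is handed in when it is done.

```bash
mkdir -p pics; ls
cat > h.py <<'E'
import numpy as np, cv2
from station import *
def save(n,f):
    im=capture(n); cv2.imwrite('pics/'+f,im[:,:,::-1]); return im
def ray(c,u,v):
    K=np.array(c['K'],float);d=np.array(c['dist'],float)
    p=cv2.undistortPoints(np.array([[[u,v]]],float),K,d)[0,0]
    T=np.array(c['T']);r=T[:3,:3]@np.array([p[0],-p[1],-1.]);return T[:3,3],r/np.linalg.norm(r)
def atz(c,u,v,z):
    o,r=ray(c,u,v);return o+r*(z-o[2])/r[2]
def tri(rs):
    A=0;b=0
    for o,r in rs:
        P=np.eye(3)-np.outer(r,r);A=A+P;b=b+P@o
    x=np.linalg.solve(A,b);return x,[np.linalg.norm((np.eye(3)-np.outer(r,r))@(x-o)) for o,r in rs]
def proj(c,X):
    T=np.array(c['T']);p=T[:3,:3].T@(np.array(X,float)-T[:3,3]);p=np.array([[p[0],-p[1],-p[2]]])
    return cv2.projectPoints(p,np.zeros(3),np.zeros(3),np.array(c['K'],float),np.array(c['dist'],float))[0][0,0]
E
python3 - <<'E'
from h import *
for n in ['scene','side']:
    save(n,n+'0.png'); c=get_calibration(n); print(n,np.round(c['T'],3).tolist(),np.round(c['K'],1).tolist())
    for t in ['punch_mid','soapstone_mid','case']:
        print(t,[(round(d['conf'],2),np.round(np.array(d['location'])*[640,400],1).tolist()) for d in spot_point(n,t)])
s=sense();print(s['time_s'],s['tcp_pos'],np.round(s['ee_rot'],3).tolist())
E
```

```text
pics
scene [[-0.621, 0.381, -0.684, -0.079], [-0.784, -0.311, 0.538, 0.475], [-0.008, 0.871, 0.492, 0.487], [0.0, 0.0, 0.0, 1.0]] [[465.3, 0.0, 312.9], [0.0, 465.3, 203.3], [0.0, 0.0, 1.0]]
punch_mid [(0.63, [245.1, 242.8])]
soapstone_mid [(0.82, [272.8, 265.7])]
case [(0.61, [392.8, 228.8])]
side [[-0.873, 0.231, -0.429, 0.153], [-0.487, -0.412, 0.77, 0.674], [0.001, 0.881, 0.472, 0.473], [0.0, 0.0, 0.0, 1.0]] [[389.6, 0.0, 322.2], [0.0, 389.6, 203.1], [0.0, 0.0, 1.0]]
punch_mid [(0.42, [273.9, 250.6])]
soapstone_mid []
case [(0.83, [382.4, 216.9])]
0.4 [ 0.13992534 -0.60904142  0.22238846] [[-0.975, -0.224, -0.0], [-0.224, 0.975, 0.0], [0.0, 0.0, -1.0]]
```

View pics/scene0.png

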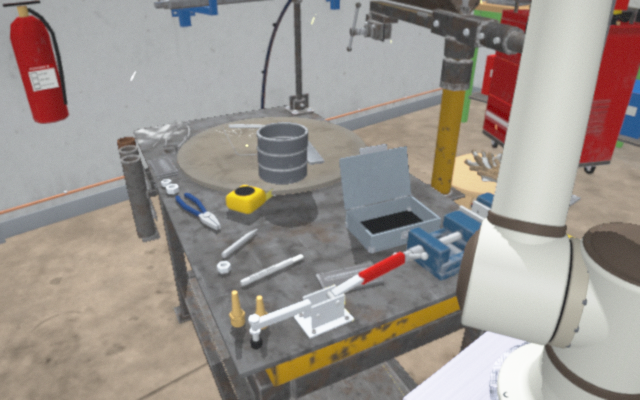

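View pics/side0.png

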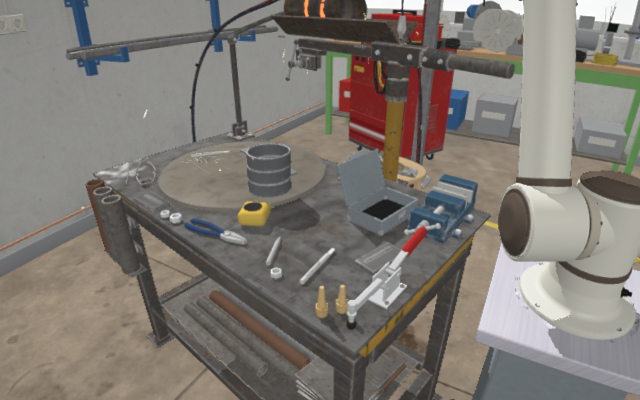

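Scene: the tapered punch is at about (240,243) and the soapstone at (272,270), nearer the robot. The case is at about (393,222) with its lid leaning back, and a toggle clamp with a red handle stands near. Zooming in to measure.

Run:
```python
import cv2
a=cv2.imread('pics/scene0.png');b=cv2.imread('pics/side0.png')
cv2.imwrite('pics/z1.png',cv2.resize(a[140:300,200:440],(800,533),interpolation=cv2.INTER_CUBIC))
cv2.imwrite('pics/z2.png',cv2.resize(b[140:300,240:480],(800,533),interpolation=cv2.INTER_CUBIC))
```

```text
(no output)
```

View pics/z1.png

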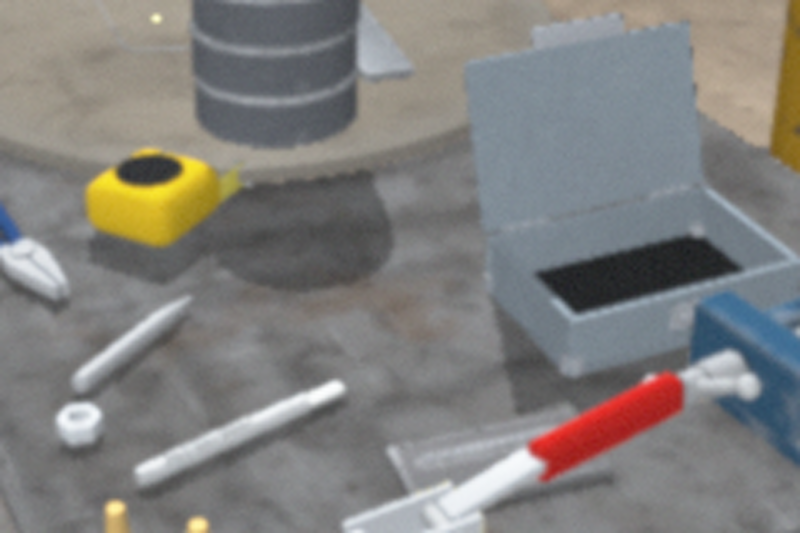

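View pics/z2.png

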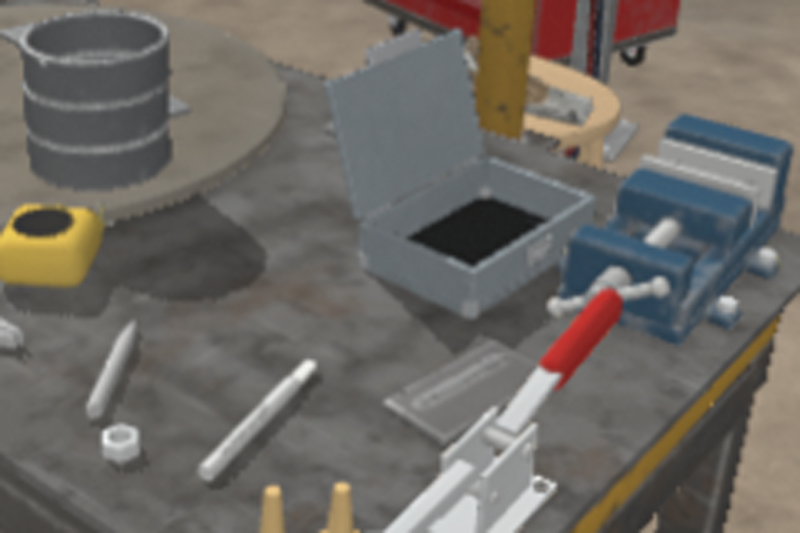

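Run:
```python
from h import *
a=get_calibration('scene');b=get_calibration('side')
f=lambda o,u,v:(o+u/3.3333,140+v/3.3333)
P={'tip':((190,298),(133,325)),'butt':((80,383),(95,409)),'s1':((140,478),(207,472)),'s2':((340,388),(312,367)),
'nl':((570,318),(473,268)),'hl':((487,235),(362,222)),'nr':((800,262),(592,198)),'hr':((703,190),(485,158)),'lidL':((466,62),(330,83)),'lidR':((690,24),(463,32)),
'red_top':((675,380),(615,298)),'vise corner':((700,297),(572,232)),'viseT':((652,378),(557,305)),'screwend':((750,383),(660,285))}
for k,(p,q) in P.items():
    x,e=tri([ray(a,*f(200,*p)),ray(b,*f(240,*q))]);print(k,np.round(x,4),np.round(e,4))
```

```text
tip [0.5833 0.0925 0.0021] [0. 0.]
butt [0.5469 0.1844 0.0053] [0.0014 0.0014]
s1 [0.4593 0.1999 0.0046] [0.0012 0.0012]
s2 [0.457  0.0792 0.0035] [0.0002 0.0002]
nl [ 0.3931 -0.0246  0.0386] [0.0014 0.0014]
hl [ 0.4855 -0.0492  0.0372] [0.0007 0.0007]
nr [ 0.3568 -0.1705  0.0334] [0.0009 0.0009]
hr [ 0.4493 -0.1942  0.033 ] [0.0017 0.0017]
lidL [ 0.5176 -0.0588  0.1317] [0.0007 0.0007]
lidR [ 0.4775 -0.2011  0.1301] [0.0006 0.0006]
red_top [0.2924 0.0094 0.0674] [0.0009 0.0009]
vise corner [ 0.3414 -0.0646  0.0606] [0.0009 0.0009]
viseT [ 0.3358 -0.0266  0.0287] [0.0005 0.0005]
screwend [ 0.2725 -0.0202  0.0649] [0.0004 0.0004]
```

```bash
python3 - <<'E'
from h import *
a=get_calibration('scene');b=get_calibration('side')
P={'potrimL':((258,130),(249,150)),'potrimR':((308,128),(291,148)),'postbot':((445,192),(398,180)),'barEnd':((520,40),(515,62)),'barL':((372,5),(303,42)),'visetop':((483,197),(478,178))}
for k,(p,q) in P.items():
    x,e=tri([ray(a,*p),ray(b,*q)]);print(k,np.round(x,3),np.round(e,3))
s=sense();T=np.array(get_calibration('wrist')['T']);R=np.array(s['ee_rot'])
print(np.round(R.T@(T[:3,3]-s['tcp_pos']),3),np.round(R.T@T[:3,:3],2).tolist())
d=np.array([.565,.1385,.223])-s['tcp_pos'];print(R.T@d)
E
python3 -m inch '[{"fingers":8.7,"delta_pos":[0,0,0],"spin":-8}]'
```

```text
potrimL [ 0.747 -0.024  0.134] [0.004 0.004]
potrimR [ 0.682 -0.111  0.129] [0.002 0.002]
postbot [ 0.457 -0.323 -0.001] [0.003 0.003]
barEnd [ 0.193 -0.034  0.391] [0.003 0.003]
barL [ 0.863 -0.472  0.345] [0.001 0.001]
visetop [ 0.22  -0.066  0.168] [0.004 0.004]
[ 0.082 -0.    -0.163] [[0.0, 0.95, 0.3], [1.0, -0.0, -0.0], [-0.0, 0.3, -0.95]]
[-5.81633647e-01  6.33410709e-01 -4.33693128e-04]
time_s: 0.5
tcp_pos: [0.1399, -0.609, 0.2225]
ee_rot: [[-0.933, -0.36, 0.0], [-0.36, 0.933, 0.0], [-0.0, 0.0, -1.0]]
wrist_force: [-0.6, -0.3, -0.2]
gripper_width: 1.006
```

Run:
```python
import cv2
a=cv2.imread('pics/scene0.png');b=cv2.imread('pics/side0.png')
cv2.imwrite('pics/z3.png',cv2.resize(a[0:210,330:550],(629,600),interpolation=cv2.INTER_CUBIC))
cv2.imwrite('pics/z4.png',cv2.resize(b[0:210,270:550],(800,600),interpolation=cv2.INTER_CUBIC))
```

```text
(no output)
```

View pics/z3.png

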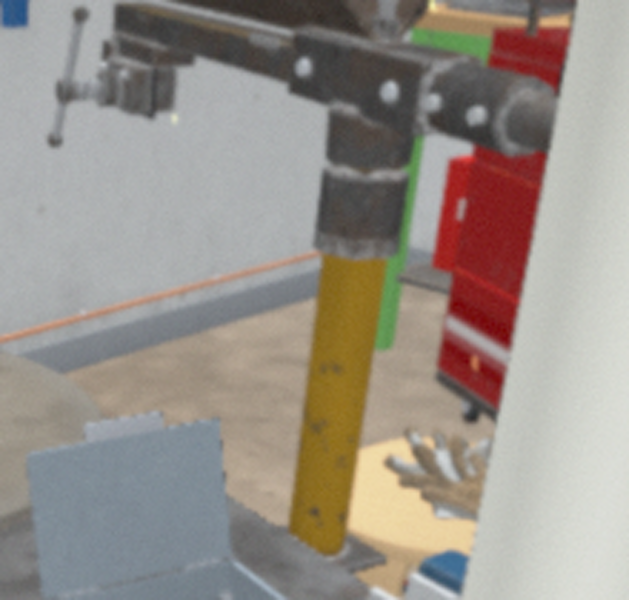

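View pics/z4.png

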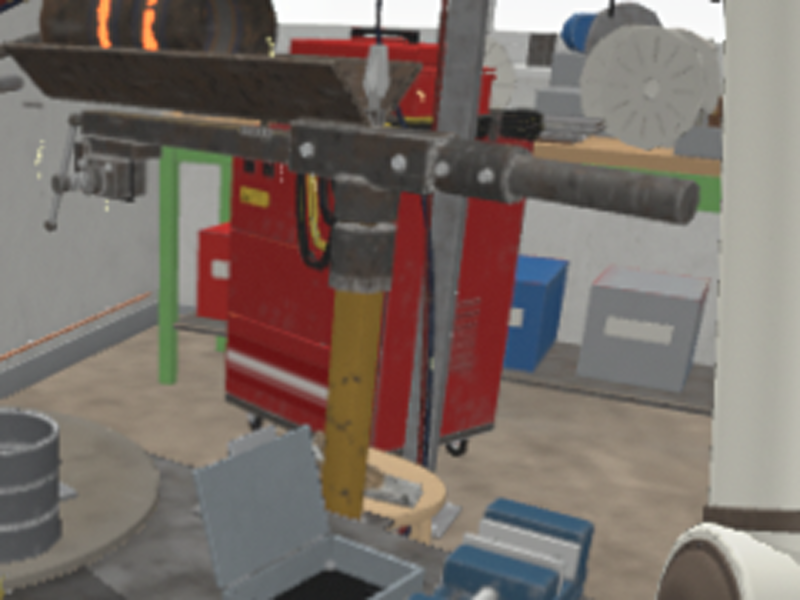

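Run:
```python
from h import *
a=get_calibration('scene');b=get_calibration('side')
P={'b1':((436,23.4),(377.5,52.5)),'b2':((466.4,32.2),(409.7,57)),'left':((370.2,3.5),(298.7,40)),'hand':((349.2,49),(287.5,79.5)),'cL':((441.2,86.7),(385.5,100.5)),'cR':((468.9,87.4),(406.5,100.5))}
for k,(p,q) in P.items():
    x,e=tri([ray(a,*p),ray(b,*q)]);print(k,np.round(x,3),np.round(e,3))
o,r=ray(b,511.5,71.8)
for s in np.arange(.6,1.5,.1):print(np.round(o+r*s,3))
```

```text
b1 [ 0.556 -0.353  0.343] [0.001 0.001]
b2 [ 0.455 -0.316  0.342] [0.001 0.001]
left [ 0.895 -0.496  0.346] [0.003 0.003]
hand [ 0.897 -0.425  0.229] [0. 0.]
cL [ 0.524 -0.352  0.217] [0.001 0.001]
cR [ 0.472 -0.378  0.22 ] [0.001 0.001]
[0.189 0.081 0.388]
[ 0.195 -0.018  0.374]
[ 0.201 -0.117  0.36 ]
[ 0.207 -0.216  0.346]
[ 0.212 -0.314  0.332]
[ 0.218 -0.413  0.318]
[ 0.224 -0.512  0.304]
[ 0.23  -0.611  0.29 ]
[ 0.236 -0.71   0.276]
```

The yellow post carries a beam about 0.35 m up, running from (0.90,-0.50) to about (0.21,-0.22), between the start pose and the work. I'll lift over its free end.

```bash
python3 -m inch '[{"fingers":8.7,"delta_pos":[0,0,-5],"spin":0},{"fingers":8.7,"delta_pos":[0,0,-10],"spin":0},{"fingers":8.7,"delta_pos":[0,0,-15],"spin":0},{"fingers":8.7,"delta_pos":[0,0,-20],"spin":0},{"fingers":8.7,"delta_pos":[0,0,-24],"spin":0},{"fingers":8.7,"delta_pos":[0,0,-24],"spin":0},{"fingers":8.7,"delta_pos":[0,0,-24],"spin":0}]'
python3 - <<'E'
from h import *
save('scene','scene1.png');save('side','side1.png')
s=sense();print(s['joints'],s['wrist_force'])
R=np.array(s['ee_rot'])
for w in [(.28,-.27,.46),(.42,0,.46)]: print(R.T@(np.array(w)-s['tcp_pos'])*100)
E
```

```text
time_s: 1.2
tcp_pos: [0.1402, -0.6091, 0.4633]
ee_rot: [[-0.934, -0.357, 0.002], [-0.357, 0.934, -0.002], [-0.001, -0.002, -1.0]]
wrist_force: [-0.5, -0.3, -0.2]
gripper_width: 1.0
[-6.22448528e+01  1.96245461e+01  2.98311667e+01 -4.24475313e-02
 -1.00380201e+02 -6.81632148e+00] [-0.66735606 -0.38390836 -1.02613489]
[-25.18228531  26.63418359   0.1768314 ]
[-47.9094396   46.84486002   0.24765827]
```

View pics/scene1.png

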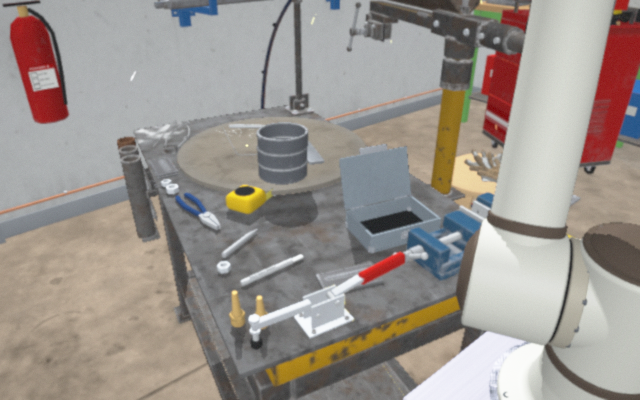

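View pics/side1.png

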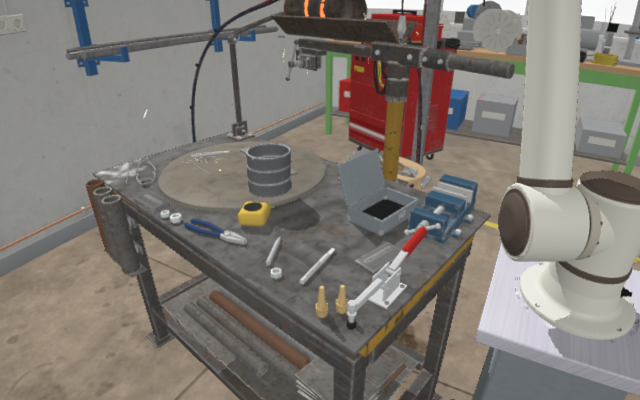

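The pictures show the scene unchanged and the arm still clear of the beam. Crossing over its free end next.

```bash
python3 -m inch '[{"fingers":8.7,"delta_pos":[-6.3,6.7,0],"spin":0},{"fingers":8.7,"delta_pos":[-12.6,13.3,0],"spin":0},{"fingers":8.7,"delta_pos":[-18.9,20,0],"spin":0},{"fingers":8.7,"delta_pos":[-25.2,26.6,0],"spin":0},{"fingers":8.7,"delta_pos":[-25.2,26.6,0],"spin":0},{"fingers":8.7,"delta_pos":[-25.2,26.6,0],"spin":0},{"fingers":8.7,"delta_pos":[-25.2,26.6,0],"spin":0},{"fingers":8.7,"delta_pos":[-25.2,26.6,0],"spin":0},{"fingers":8.7,"delta_pos":[-25.2,26.6,0],"spin":0},{"fingers":8.7,"delta_pos":[-28.5,29.5,0],"spin":-8},{"fingers":8.7,"delta_pos":[-32,32.5,0],"spin":-16},{"fingers":8.7,"delta_pos":[-35,35.5,0],"spin":-24},{"fingers":8.7,"delta_pos":[-38.5,38.5,0],"spin":-32},{"fingers":8.7,"delta_pos":[-42,41.5,0],"spin":-40},{"fingers":8.7,"delta_pos":[-45,44,0],"spin":-48},{"fingers":8.7,"delta_pos":[-47.9,46.8,0],"spin":-56},{"fingers":8.7,"delta_pos":[-47.9,46.8,0],"spin":-64},{"fingers":8.7,"delta_pos":[-47.9,46.8,0],"spin":-72},{"fingers":8.7,"delta_pos":[-47.9,46.8,0],"spin":-80},{"fingers":8.7,"delta_pos":[-47.9,46.8,0],"spin":-88}]'
python3 - <<'E'
from h import *
s=sense();print(s['joints'],s['wrist_force'])
R=np.array(s['ee_rot'])
for w in [(.565,.1385,.30),(.565,.1385,.20)]: print(R.T@(np.array(w)-s['tcp_pos'])*100)
E
```

```text
time_s: 3.3
tcp_pos: [0.4203, -0.0017, 0.4611]
ee_rot: [[0.329, -0.944, -0.003], [-0.944, -0.329, -0.001], [0.0, 0.003, -1.0]]
wrist_force: [0.5, -0.5, 0.1]
gripper_width: 1.0
[ 2.21226098e+01 -3.02729262e+00  2.80288870e+00  4.94796237e-03
 -9.60204788e+01 -2.92284001e+00] [ 0.48236031 -0.49455292  0.12576065]
[ -8.48262889 -18.3243219   16.04839173]
[ -8.48518046 -18.357448    26.04833654]
```

```bash
python3 -m inch '[{"fingers":8.7,"delta_pos":[-1.5,-3.5,3],"spin":0},{"fingers":8.7,"delta_pos":[-3,-6.5,6],"spin":0},{"fingers":8.7,"delta_pos":[-4.5,-9.5,9],"spin":0},{"fingers":8.7,"delta_pos":[-5.5,-12.5,12],"spin":0},{"fingers":8.7,"delta_pos":[-7,-15.5,15],"spin":0},{"fingers":8.7,"delta_pos":[-8.5,-18.4,18],"spin":-2.5},{"fingers":8.7,"delta_pos":[-8.5,-18.4,22],"spin":-2.5},{"fingers":8.7,"delta_pos":[-8.5,-18.4,26],"spin":-2.5},{"fingers":8.7,"delta_pos":[-8.5,-18.4,26],"spin":-2.5},{"fingers":8.7,"delta_pos":[-8.5,-18.4,26],"spin":-2.5}]'
python3 - <<'E'
from h import *
c=get_calibration('wrist');save('wrist','w1.png')
for t in ['punch_mid','soapstone_mid']:
    for d in spot_point('wrist',t):
        p=np.array(d['location'])*[640,400];print(t,d['conf'],p,atz(c,*p,.0055))
for n,q in dict(tip=[.5833,.0925,.0055],butt=[.5469,.1844,.0055]).items(): print(n,proj(c,q))
E
```

```text
time_s: 4.3
tcp_pos: [0.567, 0.138, 0.2022]
ee_rot: [[0.365, -0.931, -0.001], [-0.931, -0.365, -0.002], [0.002, 0.002, -1.0]]
wrist_force: [0.8, 0.1, 0.5]
gripper_width: 1.002
punch_mid 0.7 [316.928 169.32 ] [0.56508966 0.14426593 0.0055    ]
soapstone_mid 0.88 [412.608 203.   ] [0.45574387 0.14135109 0.0055    ]
tip [318.85621632 115.83699167]
butt [319.06101192 208.99125416]
```

View pics/w1.png

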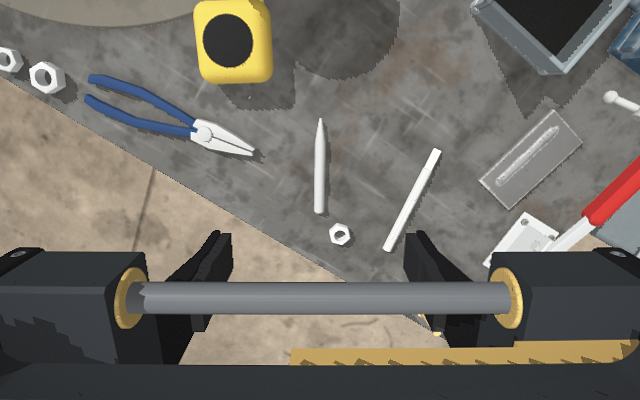

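Wrist view: the punch is vertical, tip (321,118) and butt (319,213). The soapstone lies from (437,150) to (387,250), and a nut is at (340,234).

Run:
```python
from h import *
c=get_calibration('wrist');a=get_calibration('scene');b=get_calibration('side')
t=atz(c,321,118,.004);u=atz(c,319.3,212.5,.0055);print(t,u,(t+u)/2,np.degrees(np.arctan2(*(u-t)[1::-1])),np.linalg.norm(t-u))
print('nut',atz(c,340,234,.004))
f=lambda o,u,v:(o+u/3.3333,140+v/3.3333)
x=tri([ray(c,321,118),ray(a,*f(200,190,298)),ray(b,*f(240,133,325))]);print(x)
y=tri([ray(c,319.3,212.5),ray(a,*f(200,80,383)),ray(b,*f(240,95,409))]);print(y)
s=sense();R=np.array(s['ee_rot']);m=(t+u)/2
m[2]=.0035
# grip slightly toward butt
m[:2]+=.006*(u-t)[:2]/np.linalg.norm(u-t)
print(m,R.T@(m-s['tcp_pos'])*100)
```

```text
[0.58255747 0.09615577 0.004     ] [0.54691831 0.1912093  0.0055    ] [0.56473789 0.14368254 0.00475   ] 110.55292229776646 0.10152621531934468
nut [0.51576867 0.20713199 0.004     ]
(array([0.58170173, 0.09491376, 0.00396439]), [np.float64(0.001508006384715116), np.float64(0.0013349789714459076), np.float64(0.00020189662123412062)])
(array([0.54534375, 0.187645  , 0.00804213]), [np.float64(0.003222674293187214), np.float64(0.002839894538541836), np.float64(0.001490894044404874)])
[0.56263168 0.14930001 0.0035    ] [-1.13138644  0.23867054 20.17387718]
```

```bash
python3 -m inch '[{"fingers":5,"delta_pos":[-0.9,0.2,5],"spin":1},{"fingers":5,"delta_pos":[-0.9,0.2,10],"spin":1},{"fingers":5,"delta_pos":[-0.9,0.2,14],"spin":1},{"fingers":5,"delta_pos":[-0.9,0.2,17],"spin":1},{"fingers":5,"delta_pos":[-0.9,0.2,18.5],"spin":1},{"fingers":5,"delta_pos":[-0.9,0.2,19.3],"spin":1},{"fingers":5,"delta_pos":[-0.9,0.2,19.8],"spin":1},{"fingers":5,"delta_pos":[-0.9,0.2,19.8],"spin":1},{"fingers":5,"delta_pos":[-0.9,0.2,19.8],"spin":1}]'
python3 - <<'E'
from h import *
save('wrist','w2.png')
E
```

```text
time_s: 5.35
tcp_pos: [0.5624, 0.1474, 0.006]
ee_rot: [[0.349, -0.937, 0.003], [-0.937, -0.349, 0.001], [-0.0, -0.003, -1.0]]
wrist_force: [-0.4, -0.0, -0.1]
gripper_width: 0.578
```

View pics/w2.png

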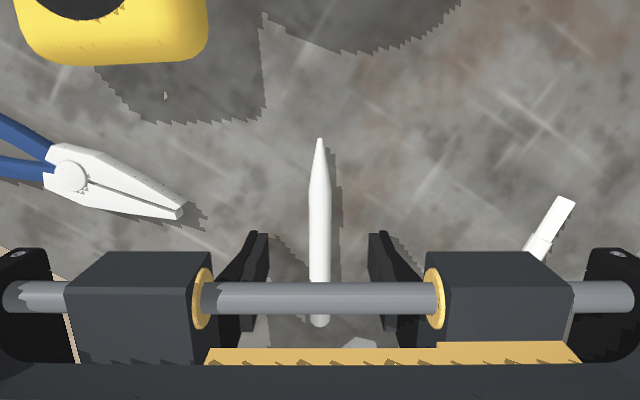

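The punch is centred between the fingers (column 319). Going 2 mm lower, then closing.

```bash
python3 -m inch '[{"fingers":5,"delta_pos":[0.2,0,0.2],"spin":0},{"fingers":0.5,"delta_pos":[0.2,0,0.2],"spin":0},{"fingers":0.5,"delta_pos":[0.2,0,0.2],"spin":0},{"fingers":0.5,"delta_pos":[0.2,0,0.2],"spin":0},{"fingers":0.5,"delta_pos":[0.2,0,0.2],"spin":0},{"fingers":0.5,"delta_pos":[0.2,0,0.2],"spin":0},{"fingers":0.5,"delta_pos":[0.2,0,0.2],"spin":0},{"fingers":0.5,"delta_pos":[0.2,0,0.2],"spin":0}]'
python3 -m inch '[{"fingers":0.5,"delta_pos":[0,0,-2],"spin":0},{"fingers":0.5,"delta_pos":[0,0,-6],"spin":0},{"fingers":0.5,"delta_pos":[0,0,-10],"spin":0},{"fingers":0.5,"delta_pos":[0,0,-14],"spin":0},{"fingers":0.5,"delta_pos":[0,0,-18],"spin":0},{"fingers":0.5,"delta_pos":[0,0,-18],"spin":0}]'
python3 - <<'E'
from h import *
save('wrist','w3.png');save('scene','s3.png')
E
```

```text
time_s: 6.2
tcp_pos: [0.5621, 0.1451, 0.0025]
ee_rot: [[0.349, -0.937, 0.0], [-0.937, -0.349, 0.0], [-0.0, -0.0, -1.0]]
wrist_force: [0.6, 0.5, -0.2]
gripper_width: 0.119
time_s: 6.8
tcp_pos: [0.5655, 0.1463, 0.1893]
ee_rot: [[0.35, -0.937, 0.012], [-0.937, -0.35, 0.005], [-0.0, -0.013, -1.0]]
wrist_force: [0.2, 0.5, -0.5]
gripper_width: 0.12
```

View pics/w3.png

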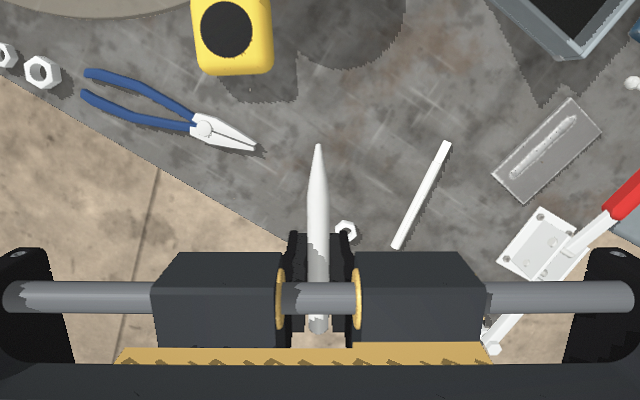

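View pics/s3.png

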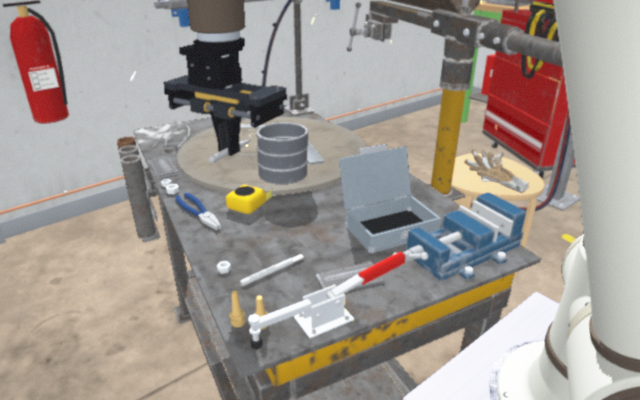

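Gripped (10.4 mm opening), and the tip shows at (318,143). The scene view shows the soapstone in place. Moving over the case.

Run:
```python
from h import *
s=sense();R=np.array(s['ee_rot']);c=get_calibration('wrist')
for u,v in [(318,143),(318,331)]:
    print(R.T@(atz(c,u,v,s['tcp_pos'][2]+.0035)-s['tcp_pos'])*1000)
print(R.T@(np.array([.4037,-.1052,.24])-s['tcp_pos'])*100, np.degrees(np.arctan2(R[1,1],R[0,1])))
```

```text
[55.18292575  0.2326679  -3.5568341 ]
[-46.68885036   0.29405772  -3.45273167]
[17.94530184 23.55861214 -5.73048333] -159.58207296313137
```

```bash
python3 -m inch '[{"fingers":0.5,"delta_pos":[0,0,-5],"spin":0},{"fingers":0.5,"delta_pos":[2,2.5,-5.5],"spin":5},{"fingers":0.5,"delta_pos":[5,6,-5.5],"spin":12},{"fingers":0.5,"delta_pos":[8,10,-5.5],"spin":19},{"fingers":0.5,"delta_pos":[11,14,-5.5],"spin":25},{"fingers":0.5,"delta_pos":[14,18,-5.5],"spin":30},{"fingers":0.5,"delta_pos":[16.5,21.5,-5.5],"spin":34.5},{"fingers":0.5,"delta_pos":[17.9,23.5,-5.5],"spin":34.5},{"fingers":0.5,"delta_pos":[17.9,23.5,-5.5],"spin":34.5},{"fingers":0.5,"delta_pos":[17.9,23.5,-5.5],"spin":34.5},{"fingers":0.5,"delta_pos":[17.9,23.5,-5.5],"spin":34.5}]'
python3 - <<'E'
from h import *
save('wrist','w4.png');save('side','s4.png');im=cv2.imread('pics/w4.png')
E
```

```text
time_s: 8.0
tcp_pos: [0.4045, -0.1043, 0.2367]
ee_rot: [[-0.242, -0.97, -0.002], [-0.97, 0.242, -0.0], [0.0, 0.002, -1.0]]
wrist_force: [-0.0, 0.1, 0.2]
gripper_width: 0.118
```

View pics/w4.png

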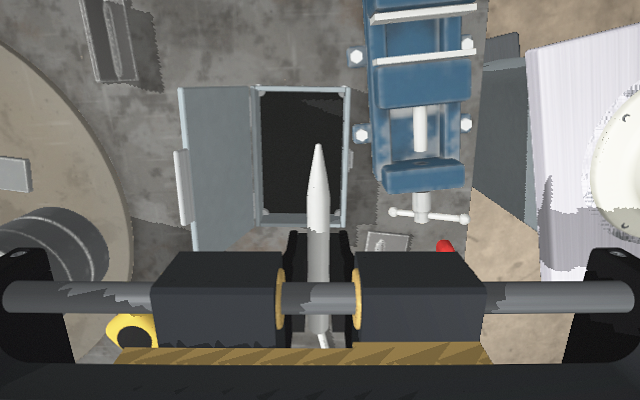

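View pics/s4.png

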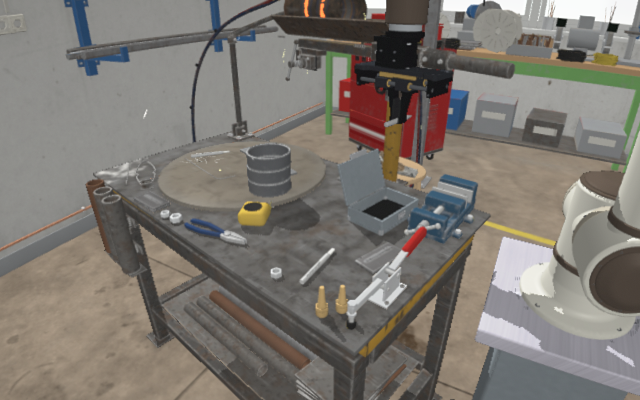

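Run:
```python
import cv2
a=cv2.imread('pics/w4.png')
cv2.imwrite('pics/z5.png',cv2.resize(a[70:270,160:390],(690,600),interpolation=cv2.INTER_CUBIC))
```

```text
(no output)
```

View pics/z5.png

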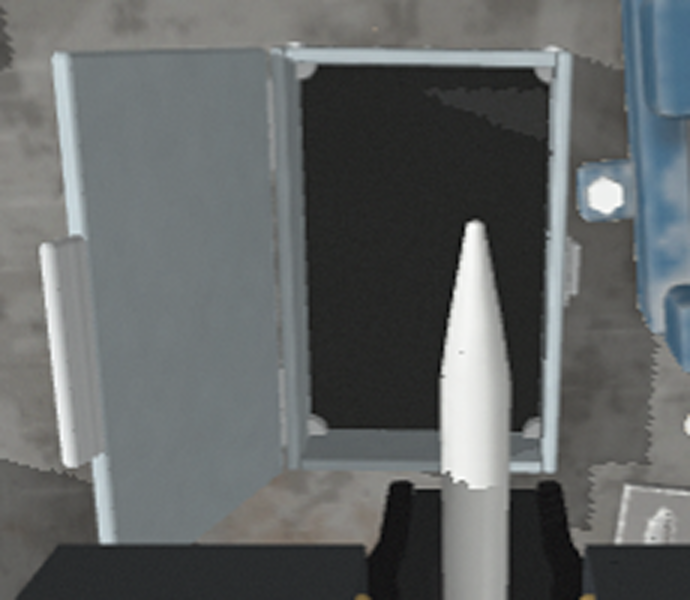

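Run:
```python
from h import *
c=get_calibration('wrist');s=sense();R=np.array(s['ee_rot'])
P={k:atz(c,160+u/3,70+v/3,.036)[:2] for k,(u,v) in dict(nr=(570,52),nl=(556,471),hr=(284,49),hl=(283,468)).items()}
for k in P: print(k,P[k])
d=P['nl']-P['nr'];y=d/np.linalg.norm(d);print('len',np.linalg.norm(d),'yaw y',np.degrees(np.arctan2(y[1],y[0])))
x=np.array([y[1],-y[0]]);
for k in P: print(k,(P[k]-P['nr'])@x,(P[k]-P['nr'])@y)
o=np.array([.4212,-.1096]); C=(P['nl']+P['nr'])/2+.05*x;print('centre est',C)
o=(o+C)/2
for X,Y in [(-.018,.004)]:
    w=o+X*x+Y*y;print(w,R.T@(np.append(w,.025)-s['tcp_pos'])*100)
print('tcp in case',(s['tcp_pos'][:2]-o)@x,(s['tcp_pos'][:2]-o)@y, 'lid', )
f=lambda o_,u,v:(o_+u/3.3333,140+v/3.3333)
```

```text
nr [ 0.35551543 -0.16957606]
nl [ 0.39265456 -0.02519424]
hr [ 0.44649991 -0.19322512]
hl [ 0.4903524 -0.0507511]
len 0.1490819482813797 yaw y 75.57462117223517
nr 0.0 0.0
nl 0.0 0.14908194828137966
hr 0.09400743549071608 -0.00023751950642770386
hl 0.10098441004178235 0.1486691911787976
centre est [ 0.42250864 -0.10984109]
[ 0.40541828 -0.10136252] [-2.84231899e-01 -1.66470145e-02  2.11991816e+01]
tcp in case -0.017906899083801102 0.0012218751658458335 lid
```

Three views agree: case centre (0.422,-0.110), long axis at 75.6°. The punch is now lined up over it, so I'm lowering.

```bash
python3 -m inch '[{"fingers":0.5,"delta_pos":[-0.2,0,4],"spin":0.5},{"fingers":0.5,"delta_pos":[-0.2,0,8],"spin":0.5},{"fingers":0.5,"delta_pos":[-0.2,0,12],"spin":0.5},{"fingers":0.5,"delta_pos":[-0.2,0,15],"spin":0.5},{"fingers":0.5,"delta_pos":[-0.2,0,17.5],"spin":0.5},{"fingers":0.5,"delta_pos":[-0.2,0,19],"spin":0.5},{"fingers":0.5,"delta_pos":[-0.2,0,19],"spin":0.5},{"fingers":0.5,"delta_pos":[-0.2,0,19],"spin":0.5}]'
python3 - <<'E'
from h import *
save('scene','s5.png');a=save('side','t5.png')
cv2.imwrite('pics/t5z.png',cv2.resize(a[60:260,280:520,::-1],(720,600),interpolation=cv2.INTER_CUBIC))
E
```

```text
time_s: 8.9
tcp_pos: [0.4055, -0.1024, 0.0476]
ee_rot: [[-0.25, -0.968, -0.0], [-0.968, 0.25, -0.0], [0.0, 0.0, -1.0]]
wrist_force: [-0.0, 0.2, -0.6]
gripper_width: 0.124
```

View pics/t5z.png

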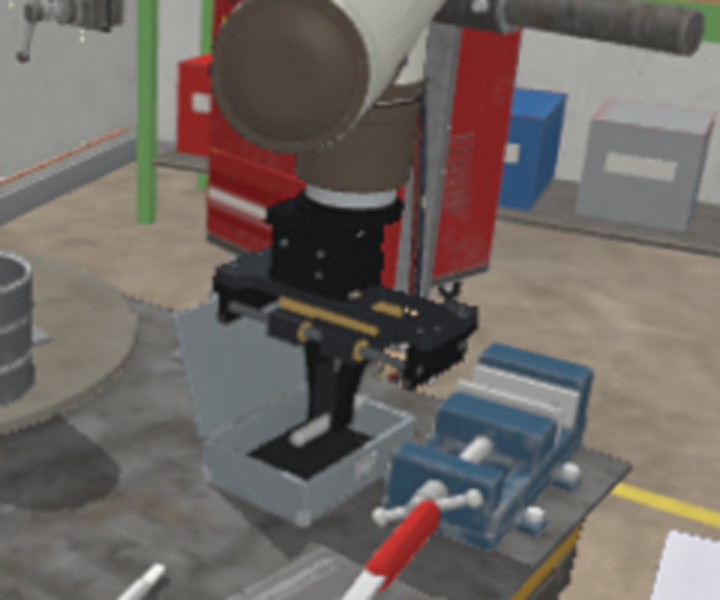

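View pics/s5.png

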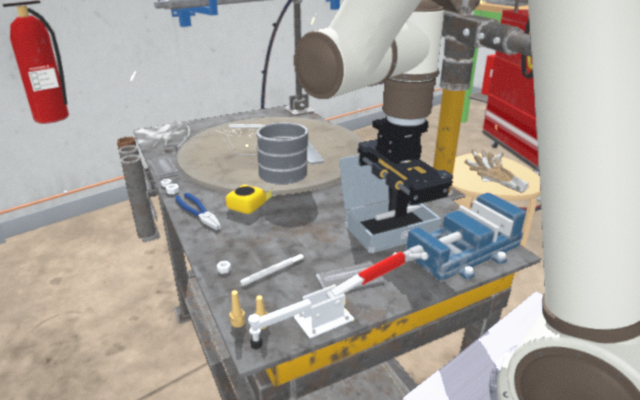

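No contact yet, and the punch is over the opening. Descending in small steps while watching the force.

```bash
python3 -m inch '[{"fingers":0.5,"delta_pos":[0,0,0.5],"spin":0},{"fingers":0.5,"delta_pos":[0,0,1],"spin":0},{"fingers":0.5,"delta_pos":[0,0,1],"spin":0}]'
python3 -m inch '[{"fingers":0.5,"delta_pos":[0,0,0.5],"spin":0},{"fingers":0.5,"delta_pos":[0,0,1],"spin":0},{"fingers":0.5,"delta_pos":[0,0,1],"spin":0}]'
python3 - <<'E'
from h import *
a=save('side','t6.png')
cv2.imwrite('pics/t6z.png',cv2.resize(a[60:260,280:520,::-1],(720,600),interpolation=cv2.INTER_CUBIC))
E
```

```text
time_s: 9.3
tcp_pos: [0.4044, -0.1028, 0.0372]
ee_rot: [[-0.252, -0.968, -0.001], [-0.968, 0.252, 0.0], [0.0, 0.001, -1.0]]
wrist_force: [-0.8, 0.6, -0.3]
gripper_width: 0.122
time_s: 9.6
tcp_pos: [0.4042, -0.1029, 0.0268]
ee_rot: [[-0.252, -0.968, -0.002], [-0.968, 0.252, -0.0], [0.001, 0.002, -1.0]]
wrist_force: [-0.2, -1.2, -1.0]
gripper_width: 0.118
```

View pics/t6z.png

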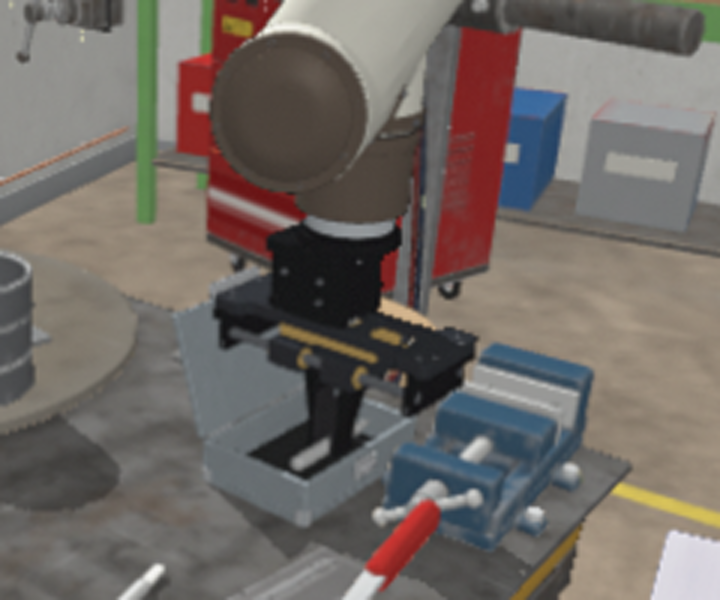

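```bash
python3 -m inch '[{"fingers":0.5,"delta_pos":[0,0,0.4],"spin":0},{"fingers":0.5,"delta_pos":[0,0,0.7],"spin":0},{"fingers":0.5,"delta_pos":[0,0,0.7],"spin":0}]'
python3 -m inch '[{"fingers":0.5,"delta_pos":[0,0,0.3],"spin":0},{"fingers":0.5,"delta_pos":[0,0,0.5],"spin":0},{"fingers":0.5,"delta_pos":[0,0,0.5],"spin":0}]'
```

```text
time_s: 9.95
tcp_pos: [0.4042, -0.1029, 0.0201]
ee_rot: [[-0.252, -0.968, -0.001], [-0.968, 0.252, -0.0], [0.0, 0.001, -1.0]]
wrist_force: [-1.0, -0.7, -1.7]
gripper_width: 0.122
time_s: 10.25
tcp_pos: [0.4045, -0.1029, 0.0152]
ee_rot: [[-0.252, -0.968, -0.001], [-0.968, 0.252, -0.0], [0.0, 0.001, -1.0]]
wrist_force: [-1.4, 0.0, -1.0]
gripper_width: 0.121
```

```bash
python3 -m inch '[{"fingers":0.5,"delta_pos":[0,0,0.3],"spin":0},{"fingers":0.5,"delta_pos":[0,0,0.5],"spin":0},{"fingers":0.5,"delta_pos":[0,0,0.5],"spin":0}]'
python3 -m inch '[{"fingers":1.6,"delta_pos":[0,0,0],"spin":0},{"fingers":1.6,"delta_pos":[0,0,0],"spin":0},{"fingers":1.6,"delta_pos":[0,0,0],"spin":0}]'
python3 -m inch '[{"fingers":1.6,"delta_pos":[0,0,-1],"spin":0},{"fingers":1.6,"delta_pos":[0,0,-2],"spin":0},{"fingers":1.6,"delta_pos":[0,0,-4],"spin":0},{"fingers":1.6,"delta_pos":[0,0,-8],"spin":0},{"fingers":1.6,"delta_pos":[0,0,-12],"spin":0},{"fingers":1.6,"delta_pos":[0,0,-16],"spin":0},{"fingers":1.6,"delta_pos":[0,0,-20],"spin":0},{"fingers":0,"delta_pos":[0,0,-22],"spin":0},{"fingers":0,"delta_pos":[0,0,-22],"spin":0}]'
python3 - <<'E'
from h import *
save('wrist','w7.png')
a=save('side','t7.png')
cv2.imwrite('pics/t7z.png',cv2.resize(a[60:260,280:520,::-1],(720,600),interpolation=cv2.INTER_CUBIC))
c=get_calibration('wrist');print(proj(c,[.4055,-.106,.0105]))
E
```

```text
time_s: 10.55
tcp_pos: [0.4047, -0.1028, 0.0103]
ee_rot: [[-0.251, -0.968, -0.001], [-0.968, 0.251, -0.0], [0.0, 0.0, -1.0]]
wrist_force: [-0.2, 1.2, -0.3]
gripper_width: 0.123
time_s: 10.85
tcp_pos: [0.4049, -0.1028, 0.0106]
ee_rot: [[-0.251, -0.968, 0.0], [-0.968, 0.251, 0.0], [-0.0, -0.0, -1.0]]
wrist_force: [-0.7, -0.2, 0.4]
gripper_width: 0.178
time_s: 11.75
tcp_pos: [0.4073, -0.1028, 0.2343]
ee_rot: [[-0.251, -0.968, 0.01], [-0.968, 0.251, 0.0], [-0.003, -0.009, -1.0]]
wrist_force: [0.5, -0.5, 0.3]
gripper_width: 0.076
[316.63639436 155.3083177 ]
```

View pics/t7z.png

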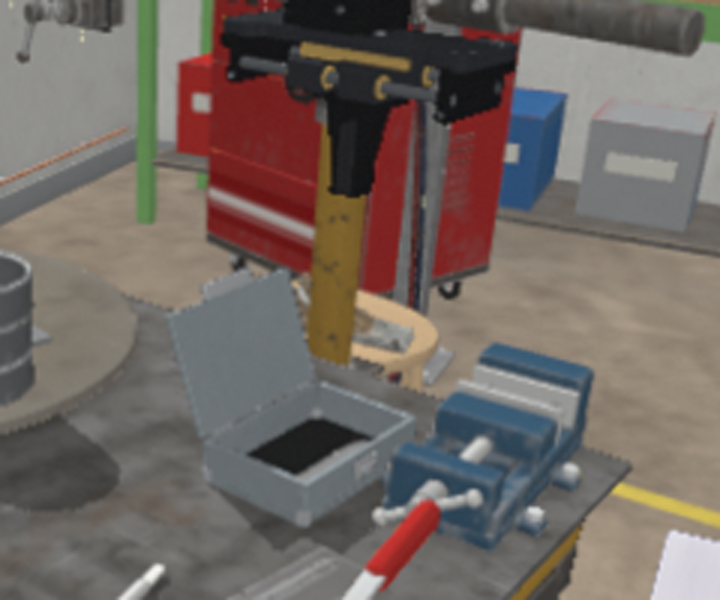

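View pics/w7.png

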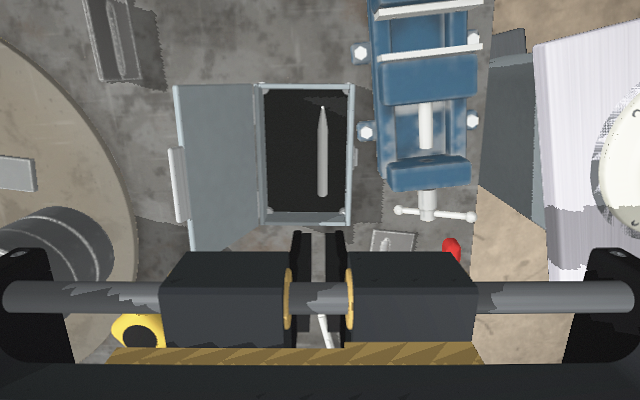

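The punch lies flat in the case, from (323,107) to (322,196), clear of the fingers. The body nudged the lid back a little. Working out the lid angle and the hover point behind it.

```bash
cat > h2.py <<'E'
from h import *
C=np.array([.422,-.1097]);X=np.array([.9685,-.249]);Y=np.array([.249,.9685])
def w(x,y,z): return np.append(C+x*X+y*Y,z)
def case(p): p=np.array(p);d=p[:2]-C;return np.array([d@X,d@Y,p[2]])
E
python3 - <<'E'
from h2 import *
c=get_calibration('wrist');s=sense();R=np.array(s['ee_rot'])
print('punch',case(atz(c,323,107,.0105)),case(atz(c,322,196,.0105)))
for th in np.arange(1.8,2.2,.05):
    q=[.05+.1*np.cos(np.pi-th),-.075,.0365+.1*np.sin(th)];print(th.round(2),proj(c,w(*q)).round(1))
for q in [(.165,.02,.234),(.165,.02,.095)]: print(R.T@(w(*q)-s['tcp_pos'])*100)
print(np.degrees(np.arctan2(R[1,1],R[0,1])),s['joints'])
E
```

```text
punch [-0.02377129 -0.05229804  0.0105    ] [-0.02284574  0.04648041  0.0105    ]
1.8 [188.5  87.7]
1.85 [182.4  87.7]
1.9 [176.5  87.7]
1.95 [170.9  87.7]
2.0 [165.7  87.6]
2.05 [160.8  87.6]
2.1 [156.3  87.6]
2.15 [152.2  87.5]
2.2 [148.5  87.5]
[ -1.7962046  -18.3345984   -0.32393506]
[ -1.7840163  -18.32170353  13.57605362]
165.42799380931336 [ 8.24531222e+00  8.27652974e-01 -2.56915569e+01 -2.87351748e-02
 -6.34123170e+01 -2.28044496e+01]
```

```bash
python3 -m inch '[{"fingers":0,"delta_pos":[-0.2,-2,0],"spin":8},{"fingers":0,"delta_pos":[-0.4,-4,0],"spin":16},{"fingers":0,"delta_pos":[-0.6,-6,0],"spin":24},{"fingers":0,"delta_pos":[-0.8,-8,0],"spin":32},{"fingers":0,"delta_pos":[-1,-10,0],"spin":40},{"fingers":0,"delta_pos":[-1.2,-12,0],"spin":48},{"fingers":0,"delta_pos":[-1.4,-14,0],"spin":56},{"fingers":0,"delta_pos":[-1.6,-16,0],"spin":64},{"fingers":0,"delta_pos":[-1.8,-18.3,0],"spin":72},{"fingers":0,"delta_pos":[-1.8,-18.3,0],"spin":80},{"fingers":0,"delta_pos":[-1.8,-18.3,0],"spin":88},{"fingers":0,"delta_pos":[-1.8,-18.3,0],"spin":90},{"fingers":0,"delta_pos":[-1.8,-18.3,0],"spin":90}]'
python3 - <<'E'
from h2 import *
s=sense();R=np.array(s['ee_rot']);print(case(s['tcp_pos']),s['joints'])
for q in [(.165,.02,.095),(.0,.02,.095),(-.01,.02,.042)]: print(R.T@(w(*q)-s['tcp_pos'])*100)
save('scene','s8.png');save('side','t8.png')
E
```

```text
time_s: 13.15
tcp_pos: [0.5859, -0.1314, 0.2282]
ee_rot: [[-0.968, 0.251, -0.004], [0.251, 0.968, 0.0], [0.004, -0.001, -1.0]]
wrist_force: [-0.5, 0.9, -0.0]
gripper_width: 0.009
[0.16409977 0.01983107 0.22822033] [ 2.78894925e+00  1.95457540e+01 -2.48491171e+00 -1.89769422e-02
 -6.81918065e+01 -1.07341001e+02]
[-0.14046536  0.02861422 13.32157623]
[ 1.63593101e+01 -1.18890086e-02  1.33842763e+01]
[ 1.73391676e+01 -9.76320894e-03  1.86880361e+01]
```

View pics/s8.png

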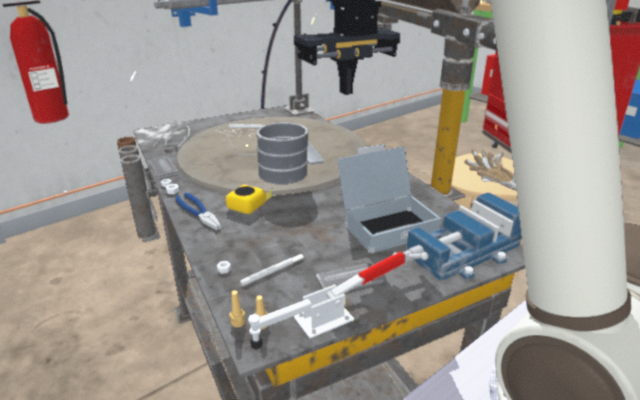

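View pics/t8.png

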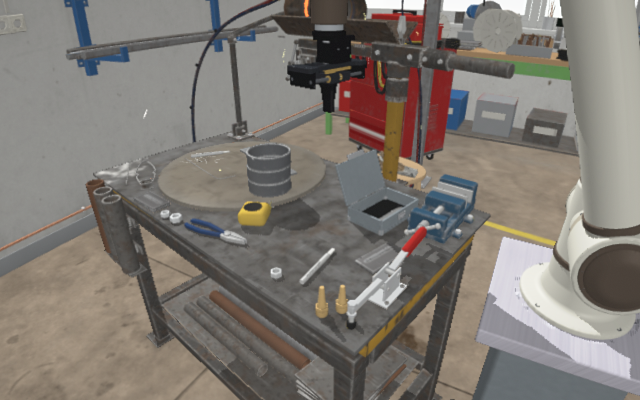

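Both views show the fingers shut above and behind the lid, with everything clear. Going down behind it and pushing over.

```bash
python3 -m inch '[{"fingers":0,"delta_pos":[0,0,4],"spin":0},{"fingers":0,"delta_pos":[0,0,8],"spin":0},{"fingers":0,"delta_pos":[0,0,11],"spin":0},{"fingers":0,"delta_pos":[0,0,13.3],"spin":0},{"fingers":0,"delta_pos":[0,0,13.3],"spin":0},{"fingers":0,"delta_pos":[2.5,0,13.3],"spin":0},{"fingers":0,"delta_pos":[4,0,13.3],"spin":0},{"fingers":0,"delta_pos":[5.5,0,13.3],"spin":0},{"fingers":0,"delta_pos":[7,0,13.3],"spin":0},{"fingers":0,"delta_pos":[8,0,13.3],"spin":0},{"fingers":0,"delta_pos":[9,0,13.3],"spin":0},{"fingers":0,"delta_pos":[10,0,13.3],"spin":0},{"fingers":0,"delta_pos":[10,0,13.3],"spin":0}]'
python3 - <<'E'
from h2 import *
save('side','t9.png');s=sense();print(case(s['tcp_pos']),s['joints'])
E
```

```text
time_s: 14.55
tcp_pos: [0.4886, -0.106, 0.0978]
ee_rot: [[-0.968, 0.251, -0.001], [0.251, 0.968, 0.0], [0.001, 0.0, -1.0]]
wrist_force: [0.5, 0.0, 0.8]
gripper_width: 0.005
[0.06365106 0.02006102 0.09749395] [ 6.37286506e+00  1.77748954e+01 -2.65129071e+01 -2.53874899e-02
 -4.58058691e+01 -1.10911630e+02]
```

View pics/t9.png

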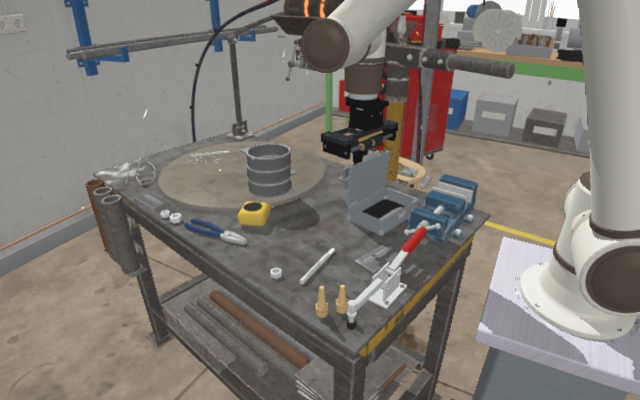

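The lid is near upright, with the fingertips behind it. I'll keep pushing, then press down.

```bash
python3 -m inch '[{"fingers":0,"delta_pos":[1.2,0,0],"spin":0},{"fingers":0,"delta_pos":[2.4,0,0],"spin":0},{"fingers":0,"delta_pos":[3.6,0,0],"spin":0},{"fingers":0,"delta_pos":[4.8,0,0],"spin":0},{"fingers":0,"delta_pos":[6,0,0],"spin":0},{"fingers":0,"delta_pos":[6.6,0,0.6],"spin":0},{"fingers":0,"delta_pos":[7,0,1.4],"spin":0},{"fingers":0,"delta_pos":[7.2,0,2.2],"spin":0},{"fingers":0,"delta_pos":[7.4,0,3],"spin":0},{"fingers":0,"delta_pos":[7.4,0,3.8],"spin":0},{"fingers":0,"delta_pos":[7.4,0,4.4],"spin":0},{"fingers":0,"delta_pos":[7.4,0,4.9],"spin":0},{"fingers":0,"delta_pos":[7.4,0,4.9],"spin":0}]'
python3 - <<'E'
from h2 import *
save('side','t10.png');s=sense();print(case(s['tcp_pos']))
E
```

```text
time_s: 15.9
tcp_pos: [0.4178, -0.0877, 0.0477]
ee_rot: [[-0.968, 0.252, -0.002], [0.252, 0.968, -0.0], [0.002, -0.001, -1.0]]
wrist_force: [-0.7, 0.1, 0.7]
gripper_width: 0.004
[-0.00925025  0.02033318  0.04810323]
```

View pics/t10.png

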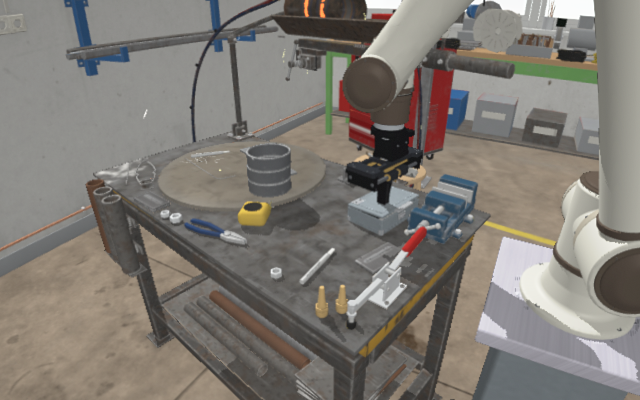

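Nearly shut. Pressing down in small steps until the force rises.

```bash
python3 -m inch '[{"fingers":0,"delta_pos":[0.8,0,0.2],"spin":0},{"fingers":0,"delta_pos":[1.5,0,0.4],"spin":0},{"fingers":0,"delta_pos":[1.5,0,0.5],"spin":0},{"fingers":0,"delta_pos":[1.5,0,0.5],"spin":0}]'
python3 -m inch '[{"fingers":0,"delta_pos":[0,0,0.2],"spin":0},{"fingers":0,"delta_pos":[0,0,0.2],"spin":0},{"fingers":0,"delta_pos":[0,0,0.2],"spin":0}]'
```

```text
time_s: 16.35
tcp_pos: [0.4032, -0.0838, 0.0436]
ee_rot: [[-0.968, 0.251, -0.0], [0.251, 0.968, -0.0], [0.0, -0.0, -1.0]]
wrist_force: [0.3, -0.1, -0.7]
gripper_width: 0.002
time_s: 16.65
tcp_pos: [0.4038, -0.0838, 0.0427]
ee_rot: [[-0.968, 0.251, 0.0], [0.251, 0.968, -0.0], [-0.0, -0.0, -1.0]]
wrist_force: [-3.7, 1.9, 13.2]
gripper_width: 0.008
```

13 N at z = 42.7 mm, against 42.5 mm expected for the shut lid's top. Backing off and checking.

```bash
python3 -m inch '[{"fingers":0,"delta_pos":[0,0,0.05],"spin":0},{"fingers":0,"delta_pos":[0,0,0.05],"spin":0},{"fingers":0,"delta_pos":[0,0,-2],"spin":0},{"fingers":0,"delta_pos":[0,0,-5],"spin":0},{"fingers":0,"delta_pos":[0,0,-9],"spin":0},{"fingers":0,"delta_pos":[0,0,-13],"spin":0},{"fingers":0,"delta_pos":[0,0,-17],"spin":0},{"fingers":0,"delta_pos":[0,0,-20],"spin":0},{"fingers":0,"delta_pos":[0,0,-20],"spin":0},{"fingers":0,"delta_pos":[0,0,-20],"spin":0}]'
python3 - <<'E'
from h2 import *
a=save('side','t11.png');b=save('scene','s11.png')
cv2.imwrite('pics/z11.png',np.hstack([cv2.resize(m[150:300,230:430,::-1],(400,300),interpolation=cv2.INTER_CUBIC) for m in (a[:, 40:],b)]))
ca=get_calibration('side');cb=get_calibration('scene')
for n,q in dict(edgeL=(-.05,.075),edgeR=(-.05,-.075),).items():
  for z in (.0365,.0425): print(n,z,proj(ca,w(*q,z)),proj(cb,w(*q,z)))
print('sp',spot_point('scene','soapstone_mid'),spot_point('side','soapstone_mid'))
E
```

```text
time_s: 17.65
tcp_pos: [0.4036, -0.0837, 0.2418]
ee_rot: [[-0.968, 0.252, 0.001], [0.252, 0.968, 0.001], [-0.001, 0.001, -1.0]]
wrist_force: [0.2, -1.0, -0.3]
gripper_width: 0.007
edgeL 0.0365 [382.31236971 221.98166007] [371.32403457 235.837465  ]
edgeL 0.0425 [382.51816637 219.60986112] [371.51379362 232.96083867]
edgeR 0.0365 [418.51043651 198.92195093] [440.87254439 217.21406181]
edgeR 0.0425 [418.79770072 196.72949591] [441.2848343  214.45798011]
sp [{'location': [0.4259, 0.6613], 'conf': 0.95}] [{'location': [0.4928, 0.655], 'conf': 0.5}]
```

View pics/z11.png

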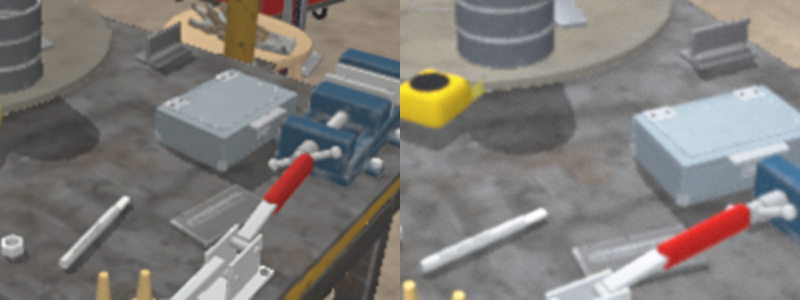

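The lid sits flush with no gap, and the soapstone is at (272.6,264.5) against (272.8,265.7) at the start. Handing in.

```bash
python3 -c "from station import finish_job; print(finish_job())"
```

```text
the job is handed in; nothing more can be done
None
```

The punch is lying in the tool case with the lid shut, and I handed the job in at about 17.8 s of the 48 s allowed. No verdict was reported.

- **Punch:** I lifted the arm over an overhead beam that stood in the way and picked up the punch. I lowered it into the case until it was only a few millimetres above the floor, then let go. The wrist picture afterwards showed it lying flat, with its centre at about x = -23 mm and y = -3 mm in the case frame. I have not seen it since the lid closed over it.
- **Lid:** I pushed it over from behind with closed fingertips and pressed it down with about 13 N. The fingertips stopped at z = 42.7 mm, against 42.5 mm expected for a shut lid, and the last pictures show no gap.
- **Soapstone holder:** it did not move. The scene camera puts it within about 1.2 pixels of where it started.
- **Robot:** it finished about 20 cm above the case, touching nothing.

While I lowered the punch, the gripper's body came close to the open lid and may have brushed it. I judged that the lid had tilted back slightly in one picture, but the wrist measurement gave 1.91 rad, much the same as before. The wrist force stayed under 2 N throughout that step. No check failed.

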